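# Click the bench magnifier into its stop over the petri dish

### The arm

A 6-joint arm with a two-finger parallel gripper is mounted at the origin on the work surface. World frame = base frame: x ahead of the robot, y to its left, z up, the work surface at z = 0. Lengths are in m, angles in rad, forces in N, time in s.
With the tool pointing down it reaches from about 0.325 to 0.775 m from the base axis. Payload 5.5 kg.
Tool frame: the origin (TCP) lies between the finger pads; the fingertips stand 8 mm ahead of it and the grasp point (between the pads) lies 11 mm behind it (tcp_to_tips is the distance from the TCP to the fingertips, in m); z points along the fingers, y is the direction in which the jaws open and shut (so a half turn about z gives the same grasp; the last joint's range is limited). The gripper opens to 88 mm and grips with 3 to 60 N. Pads are 20 mm wide; open, the fingers measure 115 mm over their backs; the gripper's body (75 mm by 178 mm) begins 61 mm behind the grasp point.
Start: joints at [1.202, 0.091, 1.231, -0, 1.82, -0.057], TCP at [0.184, 0.571, 0.231] pointing down, gripper open.
Joint ranges: [-2.87, 2.87], [-0.86, 2.18], [0.17, 2.46], [-1.51, 4.65], [0.06, 2.69], [-2.65, 2.65]. Speed limits (rad/s): [2.57, 2.57, 3.01, 3.14, 3.14, 3.14].

### API

Orientations are given as a unit quaternion [w, x, y, z].
In Python, from bench import * gives the robot as it stands. Calls block until the motion is done:
- move_to(position, orientation): joint-space move of the TCP to a pose.
- move_l(position, speed=0.15, orientation=None): straight line of the TCP; orientation=None keeps the orientation; speed is the mean speed in m/s.
- movej(angles): joint-space move.
- gripper_open() and close(): open the fingers fully, or close them until they stop; the grip force is fixed at half the most.
- hold(seconds).
- inverse_kinematics(position, orientation): joint angles nearest the present ones, or None.
- state(): the state.
- get_image(name): name is "scene" or "top" or "wrist"; returns a dict with "frame" (420x560x3 uint8, blue, green, red), "depth" (420x560 float32, m along the optical axis (not along the pixel's ray), 0 where there is no reading), "camera_matrix" (3x3 intrinsics, pixels), "view" (4x4, takes a point from world to camera coordinates). Camera axes: x right, y up, looking along -z (the intrinsics and any distortion apply to the point x, -y, -z); pixel columns grow to the right and rows downward; lengths in m; the calibration is good to about 2 mm. A picture is of the moment at which its call begins.
A pose or a line that the arm cannot do raises IKError and nothing moves.
- job_done(): hands the job in, once; it reports no verdict.
The state is a dict: "time": time; "joint_pos": joint angles; "dq": joint speeds; "joint_torque": joint torques, N m; "ee_pos": TCP position; "ee_rot": TCP orientation; "ft_force": force on the tool from outside, world axes, zero at the start; "moment": the same for the moment, N m; "finger_gap": finger opening in m.
Only numpy, scipy, OpenCV 4.12 (cv2) and the standard library are available. Lean on these libraries where they do the work, as an engineer would, in place of code of your own. Each camera call takes 0.05 s, during which the arm holds its last target.

### The job

Push the magnifier along its rail with the fingertips, against its upright black fin, until it clicks into the stop where its lens stands over the flat round petri dish, and leave it there. Do not grip the fin: only ever push on one side of it at a time. Leave the dish, the other samples and the flask standing where they are.

Things in the scene. Friction and masses are not known exactly. Their poses are not given: they have to be found in the camera images.
- rail: Fixed bench of the magnifier: grey base plate 200 (x) x 400 (y) x 12 mm on the table, turned up to 0.25 rad, and an aluminium rail along its y (22 mm wide, 380 mm long, centre line at x = -20 mm, top at 34 mm). Origin: centre of the plate's underside; x across the rail away from the robot, y along it to the left, z up. Four 14 mm notches in the rail top, at y = -120, -50, +50, +120 mm, are the stops.
- seat_a (a point): Sample seat at the stop y = -120 mm of the rail: middle of a 64 mm ring marked on the base plate, at x = +60 mm in the rail's frame, 12 mm above the table. One of the four samples stands on each seat, in any order.
- seat_b (a point): The same for the stop y = -50 mm.
- seat_c (a point): The same for the stop y = +50 mm.
- seat_d (a point): The same for the stop y = +120 mm.
- magnifier (a joint): Slide of the carriage, m: y of the carriage, fin and lens centres in the rail's frame, -0.15 to 0.15. Starts within 0.022 of 0, between the inner stops. The plain rail takes 1 to 2 N at slow speed; within about 4 mm of a stop the carriage is drawn to the stop's centre by itself (the push force dips), and pushing it out again takes 5 to 8 N. Stops on the way can be pushed through.
- lens (a point): Centre of the magnifier's lens (black ring 70 mm across, 10 mm thick), 70 mm above the table, on an arm on the carriage's far side, at x = +60 mm in the rail's frame. It passes freely over all samples. The grey carriage is a block 90 mm (x = -85 to +5 mm in the rail's frame) by 60 mm (y), its top 66 mm above the table.
- fin_left: Left (+y) half of the push fin, an upright black plate on the carriage, across the rail: 40 mm (x), 16 mm thick (y, two bonded halves of 8 mm), 66 to 116 mm above the table. Origin: centre of the whole fin's foot, at x = -60 mm in the rail's frame, 66 mm above the table; axes as the rail's. Push its left face (8 mm to +y of the origin) to drive the magnifier to -y.
- fin_right: Right (-y) half of the push fin; same origin and axes as fin_left. Push its right face (8 mm to -y of the origin) to drive the magnifier to +y.
- index_pin (a joint): How far the carriage's spring-loaded index pin has dropped, m: about 0.0003 while riding on the plain rail, 0.0027 when fully in a stop. Its steel head, 12 mm wide, stands on the carriage 40 mm beyond the fin's origin (x = -20 mm in the rail's frame), its top 76 mm above the table when riding.
- dish: The petri dish: flat, round, clear, with a lid over a white disc with a few dark seeds; 56 mm diameter, 15 mm high, loose. Origin: centre of its underside. It stands on one of the four seats.
- jar: Small amber screw-lid jar, 34 mm diameter, 35 mm high, loose, on another seat. Origin: centre of its underside.
- slidebox: Low box for slides with a white lid, 36 x 46 mm, 23 mm high, loose, on another seat. Origin: centre of its underside.
- tuberack: Small wooden block 26 x 50 mm holding three white-capped tubes, 34 mm high in all, loose, on another seat. Origin: centre of its underside.
- flask: Conical glass flask, 80 mm wide at the foot, 112 mm high, loose, standing on the table to the left of the magnifier bench. Origin: centre of its underside.
Not all that is in view belongs to the job. Of the things like the dish, leave any that is blue, brown or green; of the rest the larger one is meant.

How it is judged:
By the outcome, as a careful person would: the job done as asked, in the order asked, and still so for the second after the job is handed in, with the robot touching nothing.
It also fails if it takes over 38 s, if anything falls off the work surface, if the arm or the gripper's body presses on something with over 40 N, if the wrist force passes 120 N, or if a joint passes its speed limit or range.

## Working session

There is one attempt and no reset: what is moved stays moved. The work goes in short steps, each a Python script; the robot and the scene stay as the last script left them, time stands still between calls to the robot, and variables do not carry over. Pictures are saved under pics/ and viewed, and the job is handed in when it is done.

```bash
mkdir -p pics; ls
python3 - <<'E'
from bench import *
import cv2,pickle
d={}
for n in("scene","top"):
    im=get_image(n); d[n]=im; cv2.imwrite(f"pics/{n}0.png",im["frame"])
pickle.dump(d,open("im0.pkl","wb"))
s=state();print(s["time"],s["ee_pos"],s["ee_rot"],s["finger_gap"],s["ft_force"])
for n in d: print(d[n]["camera_matrix"],d[n]["view"])
E
```

```text
pics
0.1 [0.18395188 0.57083002 0.22959144] [-1.92135902e-04  1.55226855e-01  9.87878427e-01 -8.94575861e-04] 0.08763932009685924 [-0.03686697 -1.07354446  0.04961974]
[[424.5151939    0.         270.25345552]
 [  0.         424.5151939  203.07018927]
 [  0.           0.           1.        ]] [[ 0.59151945  0.80626874  0.00595429 -0.44555005]
 [-0.68496857  0.49860435  0.53123606  0.34904081]
 [ 0.4253502  -0.31831496  0.84720292 -1.17128257]
 [ 0.          0.          0.          1.        ]]
[[384.14596523   0.         279.18242806]
 [  0.         384.14596523 201.76318797]
 [  0.           0.           1.        ]] [[ 0.02621329 -0.99902452  0.0355368   0.05868426]
 [ 0.99478791  0.0295733   0.09758295 -0.63914413]
 [-0.0985387   0.03279361  0.99459273 -0.87429024]
 [ 0.          0.          0.          1.        ]]
```

View pics/scene0.png

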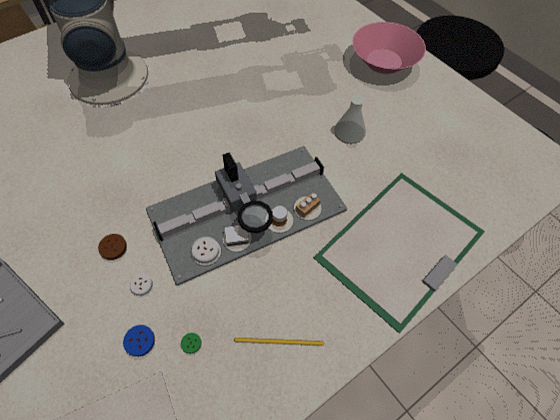

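View pics/top0.png

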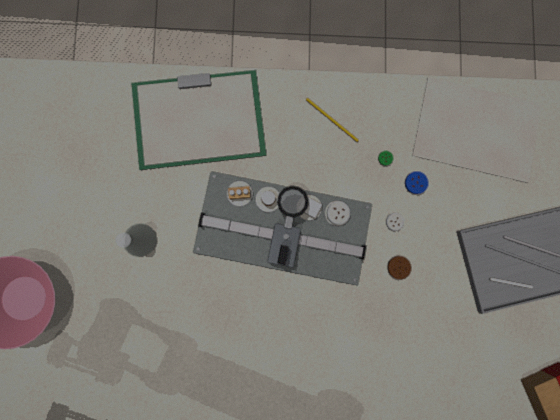

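The white dish stands on the right-most (-y) seat, top (338,213), scene (205,249). The small white one off the bench at top (394,222) is a decoy. I'll enlarge next for measuring.

Run:
```python
import cv2,pickle
d=pickle.load(open("im0.pkl","rb"))
f=d["top"]["frame"][165:291,188:380]
cv2.imwrite("pics/top0c.png",cv2.resize(f,None,fx=4,fy=4,interpolation=cv2.INTER_CUBIC))
f=d["scene"]["frame"][140:290,140:355]
cv2.imwrite("pics/scene0c.png",cv2.resize(f,None,fx=3.6,fy=3.6,interpolation=cv2.INTER_CUBIC))
```

```text
(no output)
```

View pics/top0c.png

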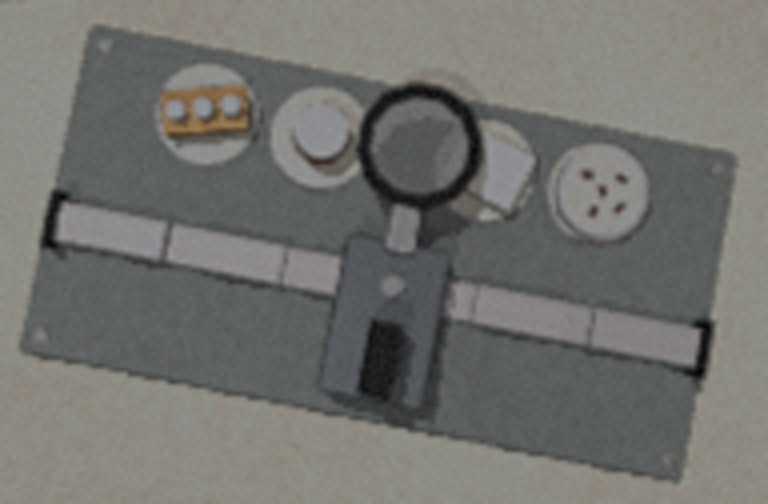

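View pics/scene0c.png

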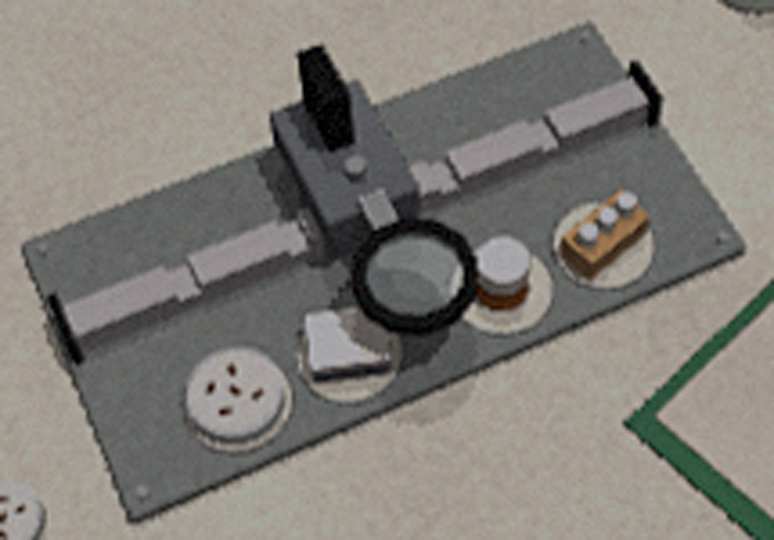

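```bash
cat > h.py <<'E'
import numpy as np,cv2
from scipy.optimize import least_squares
def proj(im,P):
    P=np.atleast_2d(P); V=im["view"]; c=P@V[:3,:3].T+V[:3,3]
    K=im["camera_matrix"]; x=c[:,0]/-c[:,2]; y=-c[:,1]/-c[:,2]
    return np.c_[K[0,0]*x+K[0,2],K[1,1]*y+K[1,2]]
def ray(im,uv,z):
    V=im["view"];K=im["camera_matrix"];R=V[:3,:3];o=-R.T@V[:3,3]
    d=R.T@np.array([(uv[0]-K[0,2])/K[0,0],-(uv[1]-K[1,2])/K[1,1],-1])
    return o+d*(z-o[2])/d[2]
def tow(p,P): # p=(x,y,th)
    P=np.atleast_2d(P);c,s=np.cos(p[2]),np.sin(p[2])
    return np.c_[p[0]+c*P[:,0]-s*P[:,1],p[1]+s*P[:,0]+c*P[:,1],P[:,2]]
E
python3 - <<'E'
import pickle
from h import *
d=pickle.load(open("im0.pkl","rb"))
T=lambda c:(np.array(c)+.5)/4-.5+[188,165]
S=lambda c:(np.array(c)+.5)/3.6-.5+[140,140]
C=np.array([[.1,.2,.012],[.1,-.2,.012],[-.1,-.2,.012],[-.1,.2,.012]])
t=T([(93,25),(736,152),(682,481),(22,352)]); s=S([(744,246),(135,518),(24,245),(590,22)])
tl,sl=T([(420,147),(392,287)]),S([(415,276),(354,166)])
def res(p,top=1,sc=1):
    M=np.array([[.06,p[3],.070],[-.02,p[3],.076]]);r=[]
    if top:r+=[proj(d["top"],tow(p,C))-t,proj(d["top"],tow(p,M))-tl]
    if sc:r+=[proj(d["scene"],tow(p,C))-s,proj(d["scene"],tow(p,M))-sl]
    return np.concatenate(r).ravel()
for a in((1,0),(0,1),(1,1)):
    o=least_squares(res,[.55,0,0,0],args=a);print(a,o.x.round(4));
print(o.fun.reshape(-1,2).round(2).tolist())
p=o.x;np.save("rail.npy",p)
print("dish top",T((603,192)),[tow(p,[.06,y,.012]).round(3).tolist() for y in(-.12,-.05,.05,.12)],ray(d["top"],T((603,190)),.027),ray(d["scene"],S((236,392)),.027))
print("fin",tow(p,[-.06,p[3],.066]))
E
```

```text
(1, 0) [ 0.5776  0.0633 -0.166  -0.0056]
(0, 1) [ 0.579   0.0634 -0.1672 -0.0075]
(1, 1) [ 0.5783  0.0634 -0.1665 -0.0066]
[[-0.73, -0.52], [0.93, -0.02], [0.38, 0.15], [-0.82, -0.0], [0.28, -0.54], [0.7, -0.6], [1.58, -0.72], [-0.92, 0.71], [-1.47, -0.59], [0.22, -1.3], [0.03, -0.23], [0.38, -0.64]]
dish top [338.375 212.625] [[[0.618, -0.065, 0.012]], [[0.629, 0.004, 0.012]], [[0.646, 0.103, 0.012]], [[0.657, 0.172, 0.012]]] [ 0.61707805 -0.06451948  0.027     ] [ 0.61807904 -0.06540525  0.027     ]
fin [[0.51799493 0.06684563 0.066     ]]
```

The dish is on seat_a (m = -0.12), confirmed by both cameras to about 1 mm. The carriage is at m ≈ -0.0066, so I push the fin's left face with closed fingers, jaws along the rail's x.

```bash
cat >> h.py <<'E'
p=np.load("rail.npy")
from scipy.spatial.transform import Rotation as Ro
def quat(sgn=1):
    c,s=np.cos(p[2]),np.sin(p[2])
    y=sgn*np.array([c,s,0]);z=np.array([0,0,-1.]);x=np.cross(y,z)
    return Ro.from_matrix(np.c_[x,y,z]).as_quat(scalar_first=True)
HALF=.010
def pose(m,z=.092,x=-.06): # TCP such that finger face touches fin left face at carriage m
    return tow(p,[x,m+.008+HALF,z])[0]
def along(st,zero=np.zeros(3)): # rail y, force
    c,s=np.cos(p[2]),np.sin(p[2]);e=np.array([-s,c,0])
    return (np.array(st["ee_pos"])-[p[0],p[1],0])@e-.008-HALF,(np.array(st["ft_force"])-zero)@e
E
python3 - <<'E'
from bench import *
from h import *
close()
s=state();print(s["time"],s["finger_gap"],s["ft_force"])
for g in(1,-1):
    print(g,inverse_kinematics(pose(.03,.2),quat(g)))
q=quat(1) if inverse_kinematics(pose(.03,.2),quat(1)) is not None and abs(inverse_kinematics(pose(.03,.2),quat(1))[5])<1.2 else quat(-1)
np.save("q.npy",q)
move_to(pose(.03,.2),q)
s=state();print(s["time"],s["ee_pos"],s["joint_pos"],s["ft_force"])
im=get_image("wrist");cv2.imwrite("pics/wrist1.png",im["frame"])
E
```

```text
1.4417 0.0004405228262986577 [ 0.29306696 -0.03856811  0.15380958]
1 [ 1.62203731e-01 -7.27599549e-02  1.44965960e+00 -4.44089210e-16
  1.76469300e+00  3.28697701e-01]
-1 None
3.4833 [0.52693154 0.12152654 0.20010838] [ 1.63590948e-01 -7.27376050e-02  1.44944712e+00  2.59016344e-04
  1.76469644e+00  3.28562356e-01] [ 0.28334293 -0.17014611 -0.22538962]
```

View pics/wrist1.png

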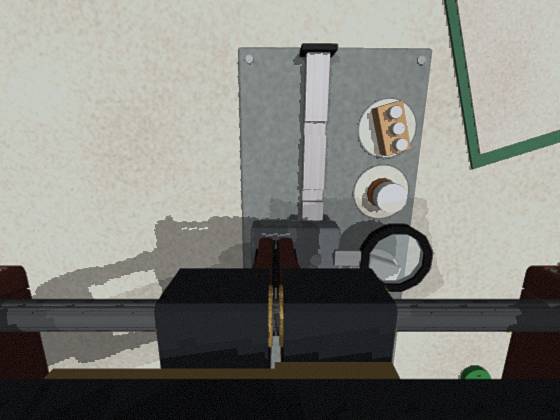

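The wrist view shows the closed fingertips at (275,250), clear to the left of the fin. I'll descend and approach in small steps, watching the force.

Run:
```python
from bench import *
from h import *
q=np.load("q.npy")
move_l(pose(.03),speed=.15)
z0=np.mean([np.array((hold(.02),state()["ft_force"])[1]) for _ in range(5)],0);np.save("z0.npy",z0)
print(z0,along(state(),z0),state()["time"])
m=.008
move_l(pose(m),speed=.1)
while m>-.02:
    m-=.002
    move_l(pose(m),speed=.04)
    s=state();a=along(s,z0);print(round(m,4),np.round(a,4),round(s["time"],2))
    if a[1]>.8: break
```

```text
[-0.09776999  0.33518178  0.10624793] (np.float64(0.030313936440565355), np.float64(-0.22829029180208343)) 4.4833
0.006 [ 0.0062 -0.3375] 5.1
0.004 [ 0.004  -0.6478] 5.35
0.002 [0.0019 0.5376] 5.6
0.0 [-1.000e-04 -5.395e-01] 5.85
-0.002 [-0.0021  0.0697] 6.1
-0.004 [-0.0041 -0.3377] 6.35
-0.006 [-0.0061 -0.7657] 6.6
-0.008 [-0.0082 -0.0822] 6.85
-0.01 [-0.0102  0.7474] 7.1
-0.012 [-0.0123  0.0736] 7.35
-0.014 [-0.0142 -0.2775] 7.6
-0.016 [-0.0162  1.3929] 7.85
```

Run:
```python
from bench import *
from h import *
z0=np.load("z0.npy")
m=-.016
for i in range(3):
    m-=.003
    move_l(pose(m),speed=.04)
    f=[];
    for _ in range(4): f.append(along(state(),z0)[1]);hold(.01)
    print(round(m,4),np.round(f,2),state()["time"])
im=get_image("top");f=im["frame"][165:291,188:380]
cv2.imwrite("pics/top2c.png",cv2.resize(f,None,fx=4,fy=4,interpolation=cv2.INTER_CUBIC))
im=get_image("scene");f=im["frame"][140:290,140:355]
cv2.imwrite("pics/scene2c.png",cv2.resize(f,None,fx=3.6,fy=3.6,interpolation=cv2.INTER_CUBIC))
```

```text
-0.019 [ 0.21  0.57 -0.66 -1.04] 8.1333
-0.022 [-0.16  0.02 -0.32 -1.06] 8.4167
-0.025 [-0.27 -0.01  0.15  0.18] 8.7
```

View pics/top2c.png

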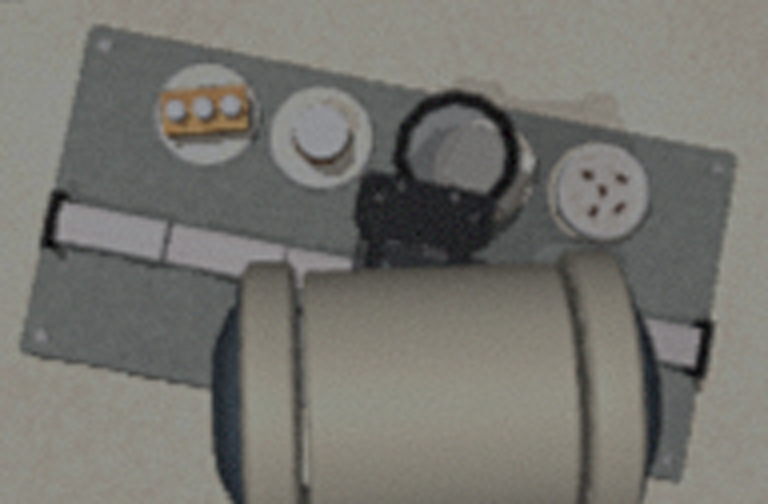

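View pics/scene2c.png

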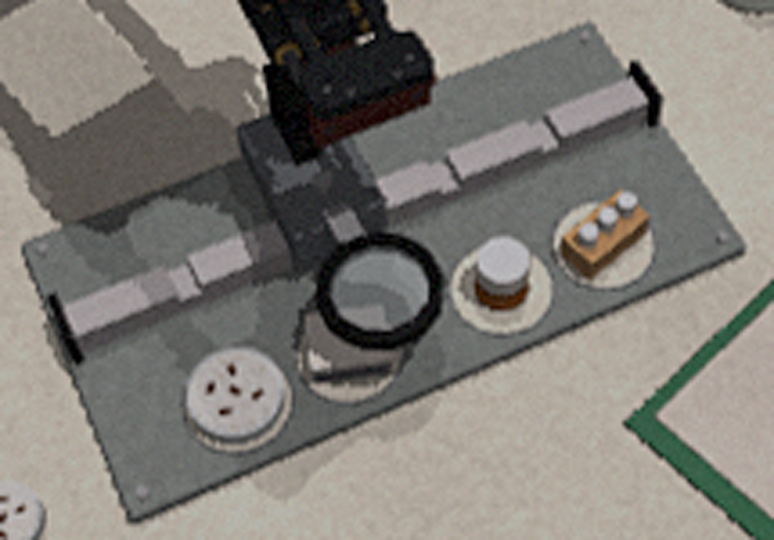

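The carriage moves with the fingers: lens now at top (458,151) and scene (379,291). I'll push on through the -50 mm stop to short of the target and re-measure there.

```bash
cat > look.py <<'E'
from bench import *
from h import *
def pics(n):
    import pickle
    a=get_image("top");b=get_image("scene")
    pickle.dump({"top":a,"scene":b},open(f"im_{n}.pkl","wb"))
    cv2.imwrite(f"pics/top{n}.png",cv2.resize(a["frame"][165:291,188:380],None,fx=4,fy=4,interpolation=cv2.INTER_CUBIC))
    cv2.imwrite(f"pics/scene{n}.png",cv2.resize(b["frame"][140:290,140:355],None,fx=3.6,fy=3.6,interpolation=cv2.INTER_CUBIC))
E
cat > mlens.py <<'E'
import pickle
from h import *
def mlens(t=None,s=None):
    d=pickle.load(open("im0.pkl","rb"));c,sn=np.cos(p[2]),np.sin(p[2]);o=[]
    if t:
        o.append(ray(d["top"],(np.array(t)+.5)/4-.5+[188,165],.07))
    if s:
        o.append(ray(d["scene"],(np.array(s)+.5)/3.6-.5+[140,140],.07))
    return [np.round(((w[:2]-p[:2])@[c,sn],(w[:2]-p[:2])@[-sn,c]),4) for w in o]
E
python3 - <<'E'
from mlens import *
print(mlens((420,147),(415,276)),mlens((458,151),(379,291)))
from look import *
z0=np.load("z0.npy")
m=-.025
while m>-.094:
    m-=.007
    move_l(pose(m),speed=.04)
    s=state();print(round(m,4),np.round(along(s,z0),4),round(s["time"],2))
pics(3)
E
```

```text
[array([ 0.0587, -0.0062]), array([ 0.0605, -0.0069])] [array([ 0.0606, -0.0277]), array([ 0.0602, -0.029 ])]
-0.032 [-0.0325 -0.7972] 9.12
-0.039 [-0.0395 -0.8111] 9.45
-0.046 [-0.0463  0.4316] 9.78
-0.053 [-0.0531  0.4755] 10.1
-0.06 [-0.0608 -0.7163] 10.43
-0.067 [-0.0676 -0.8844] 10.75
-0.074 [-0.0745 -0.8182] 11.07
-0.081 [-0.0815 -0.2872] 11.4
-0.088 [-0.0885  0.3946] 11.72
-0.095 [-0.0955 -0.1035] 12.05
```

View pics/top3.png

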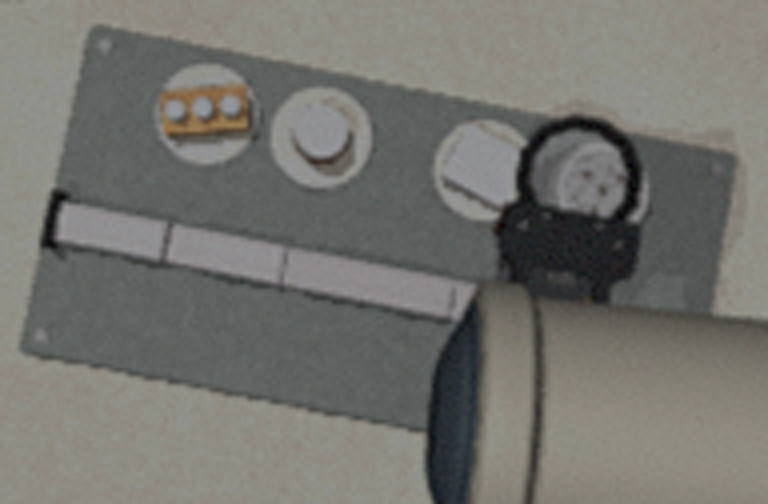

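View pics/scene3.png

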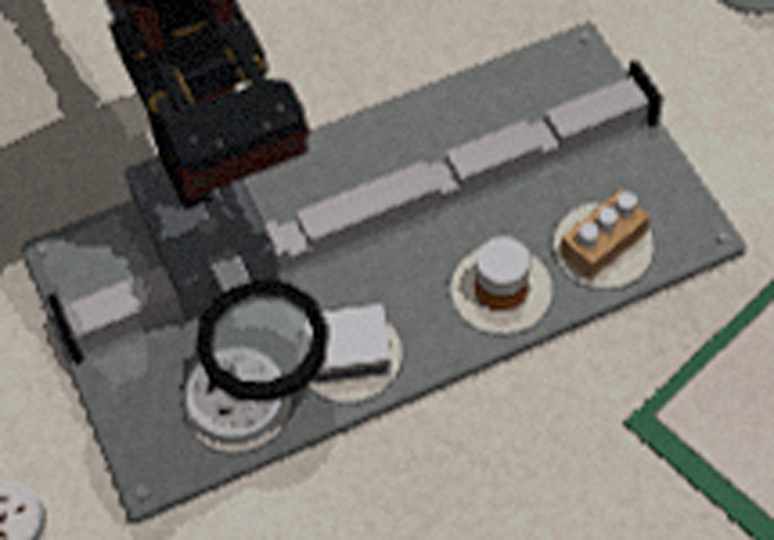

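Run:
```python
from mlens import *
r=mlens((579,173),(263,339));print(r)
off=np.mean([x[1] for x in r])+.0955;print("off",off)
from look import *
z0=np.load("z0.npy")
tgt=-.1190-np.clip(off,-.006,0)
print(tgt)
move_l(pose(-.106),speed=.04)
for m in np.linspace(-.106,tgt,5)[1:]:
    move_l(pose(m),speed=.03)
    f=[]
    for _ in range(4): f.append(along(state(),z0)[1]);hold(.02)
    print(round(m,4),np.round(along(state(),z0)[0],4),np.round(np.mean(f),2),state()["time"])
pics(4)
```

```text
[array([ 0.0617, -0.0972]), array([ 0.0593, -0.0983])]
off -0.002250000000000002
-0.11674999999999999
-0.1087 -0.1089 -0.11 12.8917
-0.1114 -0.1115 -0.47 13.2083
-0.1141 -0.1141 -0.11 13.525
-0.1168 -0.1168 -0.6 13.8417
```

View pics/top4.png

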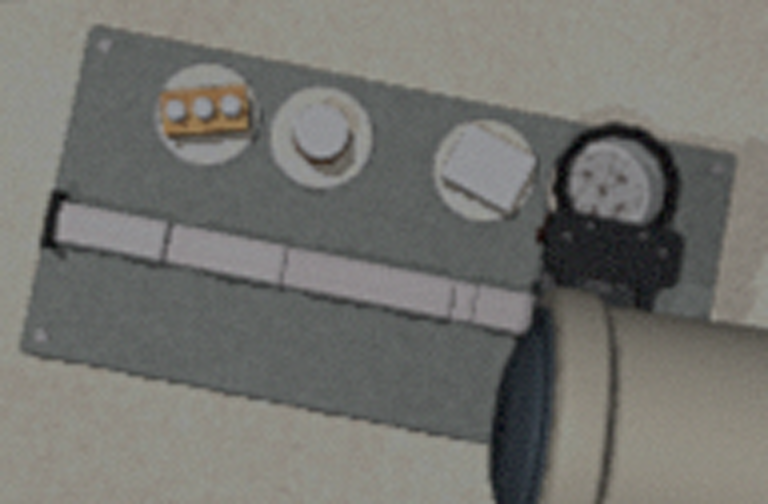

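View pics/scene4.png

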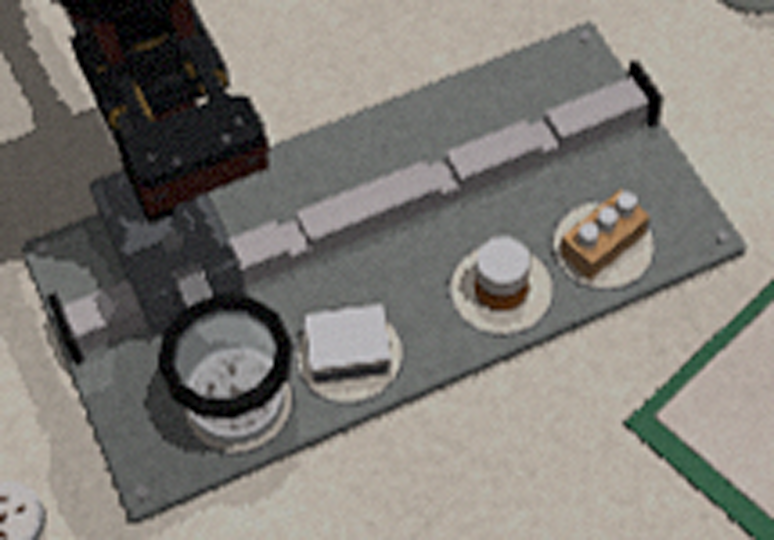

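Lens is at top (615,181) and scene (226,356), over the dish. I'll back the fingers off to +y, raise them and re-check the lens position.

Run:
```python
from mlens import *
print(mlens((615,181),(226,356)))
from look import *
move_l(pose(-.085),speed=.06)
move_l(pose(-.085,.24),speed=.15)
q=list(state()["joint_pos"]);q[0]+=0.7
movej(q)
pics(5);print(state()["time"],state()["ee_pos"])
```

```text
[array([ 0.0612, -0.1181]), array([ 0.06  , -0.1203])]
17.1667 [0.38438822 0.3316685  0.23870671]
```

View pics/top5.png

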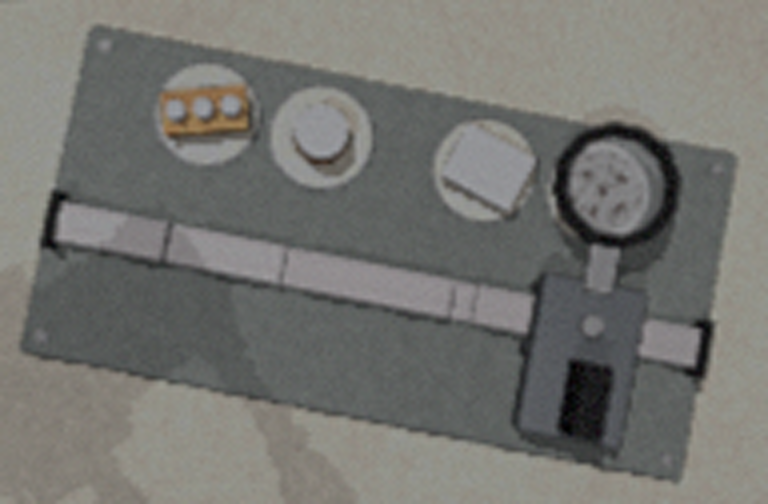

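View pics/scene5.png

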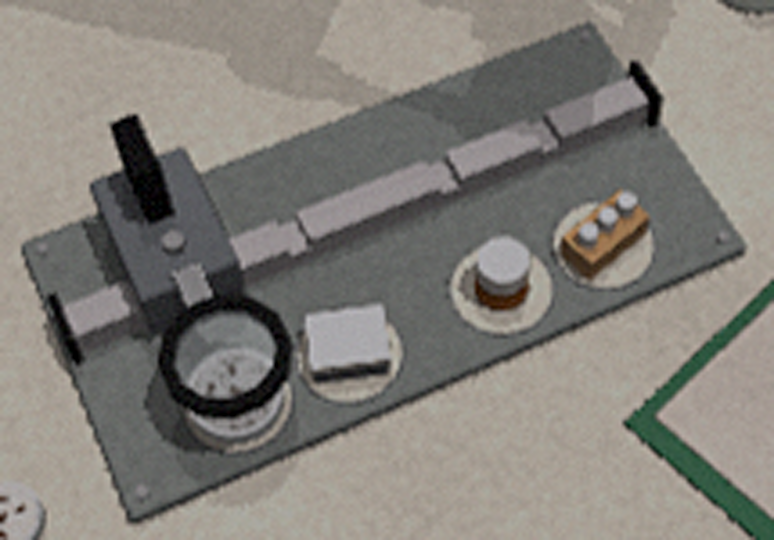

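Run:
```python
from mlens import *
print("lens",mlens((616,184),(226,356)))
def fitring(f,c,r):
    g=cv2.GaussianBlur(cv2.cvtColor(f,cv2.COLOR_BGR2GRAY),(3,3),0)
    m=(g<45).astype(np.uint8)
    yy,xx=np.indices(g.shape);m[(np.hypot(xx-c[0],yy-c[1])>r)]=0
    cs,_=cv2.findContours(m,cv2.RETR_EXTERNAL,cv2.CHAIN_APPROX_NONE)
    k=max(cs,key=len);return cv2.fitEllipse(cv2.convexHull(k))
cc,sn=np.cos(p[2]),np.sin(p[2])
for n in("im0","im_4","im_5"):
    d=pickle.load(open(n+".pkl","rb"))
    for cam,a in(("top",{"im0":(293,201),"im_4":(341,210),"im_5":(341,210)}),("scene",{"im0":(255,216),"im_4":(202,238),"im_5":(202,238)})):
        e=fitring(d[cam]["frame"],a[n],22)
        w=ray(d[cam],e[0],.070)[:2]-p[:2]
        print(n,cam,np.round(e[0],2),np.round(e[1],1),np.round((w@[cc,sn],w@[-sn,cc]),4))
d=pickle.load(open("im_5.pkl","rb"))
for a in((592.5,326),):
    w=ray(d["top"],(np.array(a)+.5)/4-.5+[188,165],.075)[:2]-p[:2];print("pin top",w@[-sn,cc])
a=(173,240);w=ray(d["scene"],(np.array(a)+.5)/3.6-.5+[140,140],.075)[:2]-p[:2];print("pin scene",w@[-sn,cc])
# full view for samples/flask
x=d["scene"]["frame"];cv2.imwrite("pics/scene5full.png",x)
```

```text
lens [array([ 0.0597, -0.1189]), array([ 0.06  , -0.1203])]
im0 top [292.4  201.55] [29.3 30.5] [ 0.0582 -0.0058]
im0 scene [254.45 214.95] [34.9 43.2] [ 0.0572 -0.0064]
im_4 top [340.95 214.81] [35.5 36.8] [ 0.0501 -0.1191]
im_4 scene [200.55 236.1 ] [37.9 39.4] [ 0.0534 -0.1216]
im_5 top [341.72 211.34] [30.2 30.3] [ 0.0581 -0.1194]
im_5 scene [200.64 236.03] [37.9 39.7] [ 0.0533 -0.1213]
pin top -0.11901907214567636
pin scene -0.11995315702493976
```

View pics/scene5full.png

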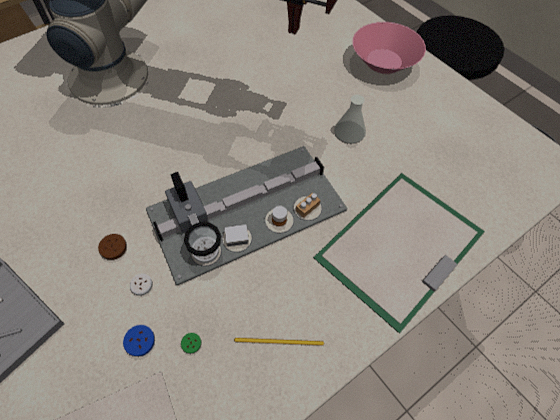

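All the readings put the carriage at m = -0.119 to -0.121, which is inside the stop. The flask at (350,122) and the samples are unmoved, and the arm is clear. I'll hand the job in.

```bash
python3 -c "
from bench import *
job_done();print(state()['time'])"
```

```text
the job is handed in; nothing more can be done
the job is handed in; nothing more can be done
```

The magnifier now stands at the stop y = -120 mm (seat_a) with its lens over the petri dish, and I handed the job in at about 17 s of the 38 s allowed. I pushed only the fin's left face with closed fingertips, through the -50 mm stop on the way, then backed off and raised the arm clear.

**Position:** after release, the lens and index-pin head measured m = -0.119 to -0.121 in both cameras. The lens had not moved when the fingers withdrew. A rough automatic ring fit in the scene image was off by 5–7 mm across the rail, because shadow merged into the ring, but its position along the rail agreed.

**Other objects:** in the pictures, the dish, jar, slide box, tube rack and flask look to be where they were.

**Not confirmed:** the force signal was too noisy (about 0.6 N or more) to show the dip at the stop. The pin's 2.4 mm drop is too small to see in the images. That it clicked in rests on the measured position, which is well inside the 4 mm range where the carriage is drawn to the stop.

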